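Hang the tool caddy on the twin side hook

TASK

Pick the metal tool caddy up by its handle bar, keep it level, and bring it in from the open side of the twin hook so that both rails pass under the bar. Feel for the throats by sliding the bar lightly along the rails, lower it gently until it is fully home in both, and only then let go; never press hard or drop it, and leave the other things on the bench alone.

Things in the scene. Friction and masses are not known exactly. Their poses are not given: they have to be found in the camera images.
- caddy: Open aluminium tool caddy, 0.35 to 0.65 kg, on the bench: tray 180 x 110 x 50 mm (x, y, z), a strap 10 mm thick and 24 mm wide at each x end, between them a round handle bar, 12 mm diameter, along x, its axis 135 mm above the underside. Height 143 mm. Free window under the bar: 160 mm wide (x), from 50 to 129 mm up. Origin: centre of the underside; z up.
- caddy_bar (a point): Middle of the caddy's handle bar, on the bar's axis: the place to grasp, the fingers closing across the bar (along the caddy's y). Axes as the caddy's: x along the bar, z up.
- stand: Fixed hook stand: base plate 160 x 150 x 14 mm, column 100 (x) x 60 (y) x 174 mm. Origin at bench level, middle of the column's front face; z up. On the column lie two parallel flat steel rails, 8 mm thick, centred at x = -38 and +38 mm, sticking out to +y in the air, open at that end: the twin side hook. Rail lower edge 174 mm, upper edge (landing) 200 mm up; the clamp holds at allowed forces.
- landing (a point): Point of the stand at x 0, y 124, z 200 mm, midway between the rails (axes as the stand's): a bar with its axis over it is always over the rails' level outer landings, between throats and noses. At each tip a nose, 8 mm long (y), rises to 208 mm, its outer end 66 mm beyond the throat's centre, its inner face 58 mm.
- throat_zone (a point): Point of the stand at x 0, y 95, z 200 mm. Each rail has one throat, a notch open upwards, 16 mm wide (y), floor 186 mm up: a bar home in it has its axis at 192 mm. Both lie at the same y. The rails were clamped by hand, NOT measured: the throats' centre is anywhere within 20 mm either way (stand's y) of this point; find it by feel. Landings run on level on both sides.
- jar: Bystander: glass jar with a lid, 64 mm across, 85 mm tall. Origin: centre of its underside. Leave alone.
- mallet: Bystander: steel-headed hammer with a wooden handle lying flat on the bench. Leave alone.
- tin: Bystander: small open steel parts tin 90 x 70 x 35 mm. Origin: centre of its underside. Leave alone.
- block: Bystander: dark wooden block 70 x 100 x 30 mm. Origin: centre of its underside. Leave alone.
Not all that is in view belongs to the job. What is shaped like the caddy but green is not meant.

How it is judged:
On the way, in this order (a step that is already met when the one before it is completed fails the run):
1. the caddy's bar is over the hook rails, inside the noses or above them, the rails under the bar (z of caddy_bar in the frame of stand between 0.2 and 0.255 m and y of caddy_bar in the frame of stand between 0.065 and 0.16 m and x of caddy_bar in the frame of stand between -0.035 and 0.035 m), for 0.1 s.
2. the bar lies in both throats while the caddy is still held (z of caddy_bar in the frame of stand between 0.186 and 0.196 m and y of caddy_bar in the frame of stand between 0.065 and 0.125 m and angle between caddy_bar's own z axis and vertical below 0.12 rad and contact force between the fingers and caddy above 2 N and contact force between caddy and stand above 0.5 N), for 0.2 s.
At the end, for the whole second after the job is handed in: The caddy hangs at rest from the hook rails, let go, its bar down in both throats (bar axis 186 to 196 mm above the stand's foot, 65 to 125 mm out from the column's face) and within 0.12 rad of upright (z of caddy_bar in the frame of stand between 0.186 and 0.196 m and y of caddy_bar in the frame of stand between 0.065 and 0.125 m and angle between caddy_bar's own z axis and vertical below 0.12 rad and contact force between caddy and stand above 1 N and linear speed of caddy below 0.03 m/s and angular speed of caddy below 0.3 rad/s); the robot touches nothing.
It fails at once if the caddy is pressed or dropped on the hook stand with more than 25 N (contact force between caddy and stand above 25 N).
It fails at once if the caddy is tipped more than 0.35 rad (angle between caddy_bar's own z axis and vertical above 0.35 rad).
It fails at once if a bystander is moved more than 15 mm (distance of any of jar, mallet, tin, block from where it was at the start of the episode above 0.015 m).
It also fails if it takes over 67 s, if anything falls off the work surface, if the arm or the gripper's body presses on something with over 40 N, if the wrist force passes 120 N, or if a joint passes its speed limit or range.

ROBOT

A 6-joint arm with a two-finger parallel gripper is mounted at the origin on the work surface. World frame = base frame: x ahead of the robot, y to its left, z up, the work surface at z = 0. Lengths are in m, angles in rad, forces in N, time in s.
With the tool pointing down it reaches from about 0.3 to 0.775 m from the base axis. Payload 14.6 kg.
Tool frame: the origin (TCP) lies midway between the tips of the shut fingers; the grasp point (between the pads) lies 19 mm behind it (ctrl.grip_depth is the z of the grasp point in the tool frame, in m); z points along the fingers, y is the line along which they close (so a half turn about z gives the same grasp; the last joint's range is limited). The gripper opens to 94 mm and grips with 3 to 60 N. Pads are 16 mm wide; open, the fingers measure 119 mm over their backs; the gripper's body (75 mm by 177 mm) begins 78 mm behind the grasp point.
Start: joints at [1.171, 0.3, 1.521, -0, 1.321, -0.067], TCP at [0.18, 0.52, 0.205] pointing down, gripper open.
Joint ranges: [-3.03, 3.03], [-0.79, 2.21], [0.23, 2.52], [-1.04, 4.18], [0, 3.07], [-2.55, 2.55]. Speed limits (rad/s): [2.22, 2.22, 2.57, 3.14, 3.14, 3.14].

INTERFACE

Orientations are given as [roll, pitch, yaw] about the fixed x, y, z axes, in that order (R = Rz(yaw) Ry(pitch) Rx(roll)).
In Python, from station import ctrl gives the robot as it stands. The module is installed in compiled form; this text tells all that it offers.
- The arm moves only by the tool carry_out, never from a script. Its argument "commands" is a list of rows, each a list of 3 entries, a list of its own where there are three numbers: the closure, from 0 (fully open) to 1 (shut), then the shift along the tool's x, y, z in mm, then the turn, a rotation vector about the tool's x, y, z in rad. In form: [[gripper, [tx, ty, tz], [wx, wy, wz]], ...]. A call has 1 to 10 rows; each row shifts and turns the commanded pose from where the row before left it, along the tool's axes as they then stand; what a row does not reach is not made up. A row lasts 1/8 s, in which the tool goes at most 62.5 mm and 10.7 degrees, less where a joint would pass 70% of its speed; a pose out of reach is approached as far as the arm can. A call with a gripper value outside its range is refused whole. The fingers move at their own pace and stop on an object; "squeeze" is the grip in N (left out, the last holds). Time passes only in rows, so rows that do not move let the fingers close. It gives the time, the measured TCP pose, the force, the opening and the grip force at its end, in the units of the state.
- ctrl.get_obs(): the state, without advancing time (a new reading comes with each control period).
- ctrl.camera(name): name is "side" or "top"; returns a dict with "img" (480x640x3 uint8, blue, green, red), "camera_matrix" (3x3 intrinsics, pixels), "rvec" (rotation vector, rad) and "tvec" (3), from world to camera coordinates, as OpenCV has them. Camera axes: x right, y down, z forward; pixel columns grow to the right and rows downward; lengths in m; the calibration is good to about 2 mm. A picture is of the moment at which its call begins. There is no depth.
- ctrl.hand_in(): hands the job in; it is judged then, once.
Trained networks look in the newest picture that a camera, given by its name, has taken for a name from the list of things; names that differ only in an ending like _2 or _b are one class to them, and where a whole thing is asked for, a point or a joint stands for the part that bears it (a point fixed in the world has none). Each returns a list of dicts, best first, with "score" (0 to 1); they miss things now and then, are a little off and sometimes report something else, mostly with a low value. They report only what shows in the picture. A call takes as long as a camera call. They do not tell look-alikes from the thing itself.
- ctrl.outline_of(thing, camera): "region" (480x640 bool, what is visible of it).
- ctrl.place_of(thing, camera): "at" ([x, y, z] in m, in world coordinates, good to about 4 mm: a listed point, or the origin of a listed thing).
The state is a dict: "time_s": time; "qpos": joint angles; "joint_vel": joint speeds; "tau": joint torques, N m; "ee_pos": TCP position; "eef_rot": TCP orientation; "force": force on the tool from outside, world axes, zero at the start; "moment": the same for the moment, N m; "grip_width": finger opening in m; "grip_force": force on a finger pad.
Only numpy, scipy, OpenCV 4.12 (cv2) and the standard library are available. Lean on these libraries where they do the work, as an engineer would, in place of code of your own. Each camera call takes 0.05 s, during which the arm holds its last target. There are 200 camera calls.

## Working session

There is one attempt and no reset: what is moved stays moved. The work goes in short steps, Python scripts to look and compute and a tool call to move; the robot and the scene stay as the last step left them, time stands still between calls to the robot, and variables do not carry over. Pictures are saved under pics/ and viewed, at most 10 in all, crops included, and the job is handed in when it is done.

Besides the shell and the picture viewer there is one more tool, called after "Emit:" as name([rows], argument=value, ...), one row to a line, values as JSON. carry_out: Moves the arm, as the interface text tells. Its arguments: {"type":"object","properties":{"commands":{"type":"array","items":{"type":"array"}},"squeeze":{"type":"number"}},"required":["commands"]}

```bash
mkdir -p pics; python3 - <<'E'
from station import ctrl
import cv2
for n in("side","top"):
    c=ctrl.camera(n); cv2.imwrite(f"pics/{n}0.png",c["img"])
    for t in("caddy","caddy_bar","stand","landing","throat_zone","jar","mallet","tin","block"):
        try:
            for r in ctrl.place_of(t,n)[:3]: print(n,t,r["at"],round(r["score"],2))
        except Exception as e: print(n,t,e)
o=ctrl.get_obs(); print(o,ctrl.grip_depth)
E
```

```text
side caddy [0.4921, 0.2461, 0.0034] 0.8
side caddy [0.2396, 0.3237, -0.003] 0.66
side caddy [0.5267, -0.1586, 0.1996] 0.45
side caddy_bar [0.4947, 0.2459, 0.1313] 0.89
side caddy_bar [0.528, -0.1597, 0.1981] 0.54
side landing [0.5284, -0.1272, 0.2009] 0.9
side throat_zone [0.5288, -0.1598, 0.1998] 0.73
side jar [0.7422, 0.1673, 0.0036] 0.61
side jar [0.4955, 0.2445, 0.0023] 0.42
side jar [0.7653, -0.0045, -0.0026] 0.4
side mallet [0.7688, -0.0035, -0.0008] 0.78
side tin [0.3869, -0.024, -0.0013] 0.59
side block [0.7475, -0.2469, -0.0025] 0.55
top caddy [0.4928, 0.2507, -0.0009] 0.71
top caddy [0.2436, 0.3279, 0.0026] 0.6
top caddy_bar [0.2449, 0.3276, 0.1331] 0.61
top caddy_bar [0.4937, 0.2477, 0.1391] 0.6
top caddy_bar [0.386, -0.0227, -0.0032] 0.26
top stand [0.5021, -0.2495, 0.0051] 0.64
top landing [0.5315, -0.1263, 0.2019] 0.91
top landing [0.5044, -0.2452, 0.0062] 0.7
top throat_zone [0.5256, -0.154, 0.2002] 0.88
top throat_zone [0.7424, 0.1687, 0.0003] 0.26
top jar [0.7445, 0.1685, -0.0009] 0.85
top mallet [0.7729, -0.008, 0.0017] 0.7
top tin [0.3864, -0.0218, -0.0008] 0.91
top block [0.7461, -0.2437, -0.0031] 0.69
top block [0.4963, 0.2488, -0.0002] 0.4
top block [0.7707, -0.007, -0.0001] 0.29
{'time_s': 1.0, 'qpos': array([ 1.17139650e+00,  2.99874729e-01,  1.52101395e+00, -2.55311015e-06,
        1.32069510e+00, -6.66071970e-02]), 'joint_vel': array([ 0.00062425, -0.00014167, -0.00064862, -0.00066836, -0.00075006,
        0.00144225]), 'tau': array([ 2.24544507e-03, -5.31666863e+01, -3.52910614e+01,  7.09595508e-02,
        2.13823101e-02, -4.56914029e-05]), 'ee_pos': array([0.17967774, 0.51980817, 0.20545354]), 'eef_rot': array([3.14158396e+00, 3.05887507e-06, 2.80880066e+00]), 'force': array([-0.30713708,  0.55440815,  0.73560529]), 'moment': array([0.01560203, 0.05370105, 0.03933262]), 'grip_force': 0.0, 'grip_width': 0.09379031283622721} -0.0188
```

View pics/side0.png

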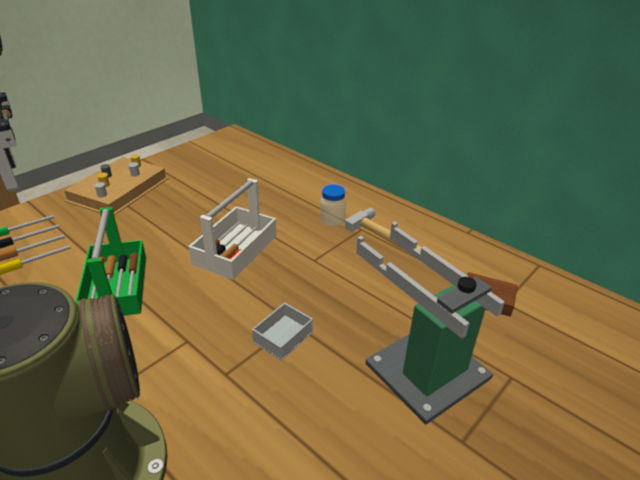

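View pics/top0.png

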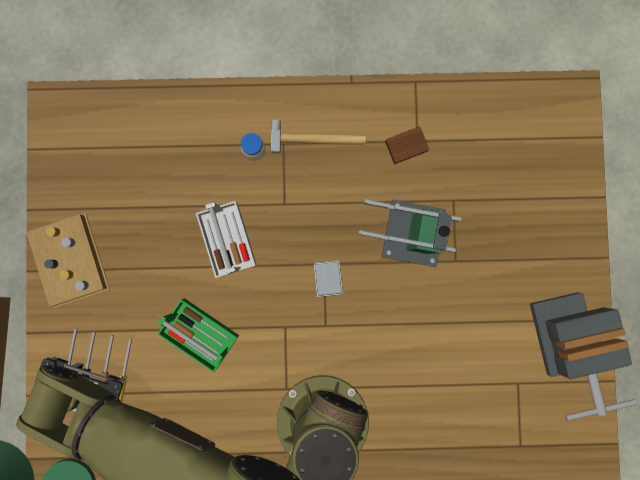

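Side picture: aluminium caddy at (233,240), with its bar from about (208,216) to (255,182). The green look-alike is at (115,270). The stand is at (440,330), its rails running to open tips at (360,242) and (395,228). Top picture: aluminium caddy (226,240), green caddy (198,335), stand (415,230). Could be mistaken for the caddy: green caddy (115,270) and tin (283,330). I choose the bare metal one at (233,240), and check it in a close crop.

```bash
python3 - <<'E'
import cv2,numpy as np
s=cv2.imread("pics/side0.png");t=cv2.imread("pics/top0.png")
f=lambda i,x,y,w,h:cv2.resize(i[y:y+h,x:x+w],(400,300),interpolation=cv2.INTER_CUBIC)
cv2.imwrite("pics/crop1.png",np.vstack([np.hstack([f(s,185,175,100,75),f(s,345,205,160,120)]),np.hstack([f(t,180,200,100,75),f(t,350,185,120,90)])]))
E
```

```text
(no output)
```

View pics/crop1.png

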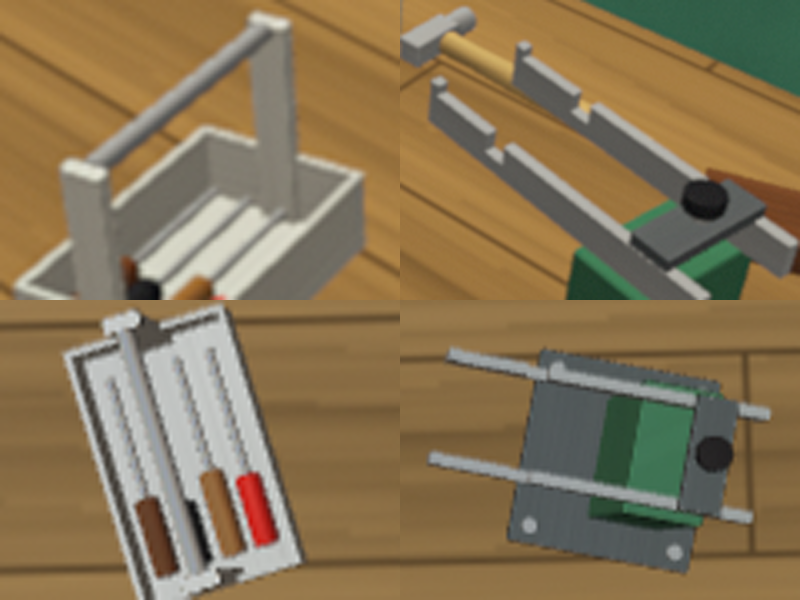

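The crop shows the bare metal caddy (bar ends at side (209,216)/(252,183), top (211,209)/(230,269)), so the choice holds. The throat notches show in the side view at about (384,266) and (418,250), and the nose tips at (360,238) and (394,224).

```bash
cat > h.py <<'E'
from station import ctrl
import numpy as np,cv2
def ray(c,uv,z):
    p=cv2.undistortPoints(np.array([[uv]],float),c["camera_matrix"],None)[0,0]
    R=cv2.Rodrigues(np.array(c["rvec"],float))[0]; t=np.array(c["tvec"],float).ravel()
    o=-R.T@t; d=R.T@np.array([*p,1]); return o+d*(z-o[2])/d[2]
E
python3 - <<'E'
from h import *
s=ctrl.camera("side");t=ctrl.camera("top")
np.set_printoptions(precision=4,suppress=True)
def line(n,c,a,b,z):
    A,B=ray(c,a,z),ray(c,b,z); print(n,A,B,"mid",(A+B)/2,"len",np.linalg.norm(A-B),"ang",np.arctan2(*(B-A)[1::-1]))
line("bar s",s,(208.7,216.2),(252,183.2),.135)
line("bar t",t,(211,208.75),(230,268.75),.135)
line("nose s",s,(359.8,237.8),(394.2,223.8),.208)
line("throat s",s,(383.8,266.3),(418.2,250.8),.186)
line("tips t",t,(365,200.9),(359.6,232.4),.208)
line("railA t",t,(365,200.9),(461,218.9),.2)
line("railB t",t,(359.6,232.4),(455,250.4),.2)
for n,c in(("s",s),("t",t)):
  for th in("caddy","green"):
    pass
E
```

```text
bar s [0.4229 0.2262 0.135 ] [0.5714 0.2639 0.135 ] mid [0.4972 0.245  0.135 ] len 0.15320452330495485 ang 0.24861346150559888
bar t [0.5697 0.2676 0.135 ] [0.418  0.2223 0.135 ] mid [0.4938 0.2449 0.135 ] len 0.1583315854246265 ang -2.8511192360904567
nose s [ 0.4955 -0.0997  0.208 ] [ 0.5691 -0.1167  0.208 ] mid [ 0.5323 -0.1082  0.208 ] len 0.07557009883334442 ang -0.22655366806013796
throat s [ 0.486  -0.1589  0.186 ] [ 0.5595 -0.1759  0.186 ] mid [ 0.5227 -0.1674  0.186 ] len 0.07540049689716839 ang -0.228079453024917
tips t [ 0.5729 -0.1132  0.208 ] [ 0.4977 -0.0982  0.208 ] mid [ 0.5353 -0.1057  0.208 ] len 0.07667699196049335 ang 2.944062923815964
railA t [ 0.5738 -0.114   0.2   ] [ 0.525  -0.3439  0.2   ] mid [ 0.5494 -0.229   0.2   ] len 0.2350502665254927 ang -1.7799194643586351
railB t [ 0.4981 -0.0989  0.2   ] [ 0.4495 -0.3266  0.2   ] mid [ 0.4738 -0.2128  0.2   ] len 0.2329124581123929 ang -1.7809152114313465
```

Emit:
carry_out([
  [0,[0,0,0],[0,0,-0.152]],
  [0,[0,0,0],[0,0,-0.152]],
  [0,[0,0,0],[0,0,-0.152]],
  [0,[0,0,0],[0,0,-0.152]],
  [0,[-20,-30,0],[0,0,0]],
  [0,[-20,-30,0],[0,0,0]],
  [0,[-20,-30,0],[0,0,0]],
  [0,[-20,-30,0],[0,0,0]],
  [0,[-20,-30,0],[0,0,0]],
  [0,[-20,-30,0],[0,0,0]],
], squeeze=20)

```text
time_s: 2.35
ee_pos: [0.3449, 0.3784, 0.2055]
eef_rot: [3.141, 0.0, -2.866]
force: [0.4, 0.6, 0.6]
grip_width: 0.0936
grip_force: 0.0
```

Emit:
carry_out([
  [0,[-20,-30,0],[0,0,0]],
  [0,[-20,-30,0],[0,0,0]],
  [0,[-20,-30,0],[0,0,0]],
  [0,[-20,-30,0],[0,0,0]],
  [0,[-20,-30,0],[0,0,0]],
  [0,[-8,-20,0],[0,0,0]],
  [0,[0,0,0],[0,0,0]],
  [0,[0,0,0],[0,0,0]],
])

```text
time_s: 3.35
ee_pos: [0.4938, 0.2454, 0.2054]
eef_rot: [3.141, -0.0, -2.866]
force: [0.5, -0.0, 0.3]
grip_width: 0.0944
grip_force: 0.0
```

```bash
cat >> h.py <<'E'
from scipy.spatial.transform import Rotation as Ro
def st():
    o=ctrl.get_obs(); R=Ro.from_euler("xyz",o["eef_rot"]); return o,R
def to(p,yaw):
    "shift (mm) in tool axes after turn, and turn (tool)"
    o,R=st(); T=Ro.from_euler("xyz",[np.pi,0,yaw])
    print("t",round(o["time_s"],2),"pos",o["ee_pos"].round(4),"rot",o["eef_rot"].round(4),"F",o["force"].round(2))
    print("turn",(R.inv()*T).as_rotvec().round(4),"shift",(T.inv().apply(np.array(p)-o["ee_pos"])*1000).round(1))
E
python3 - <<'E'
from h import *
to([.4945,.2455,.116],.275+np.pi)
c=ctrl.camera("top");cv2.imwrite("pics/top1.png",cv2.resize(c["img"][170:290,170:330],(640,480),interpolation=cv2.INTER_CUBIC))
c=ctrl.camera("side");cv2.imwrite("pics/side1.png",cv2.resize(c["img"][130:280,160:320],(640,600),interpolation=cv2.INTER_CUBIC))
E
```

```text
t 3.35 pos [0.4938 0.2454 0.2054] rot [ 3.1415e+00 -1.0000e-04 -2.8662e+00] F [ 0.48 -0.02  0.32]
turn [ 0.0001 -0.0001  0.0004] shift [-0.7 -0.1 89.4]
```

View pics/side1.png

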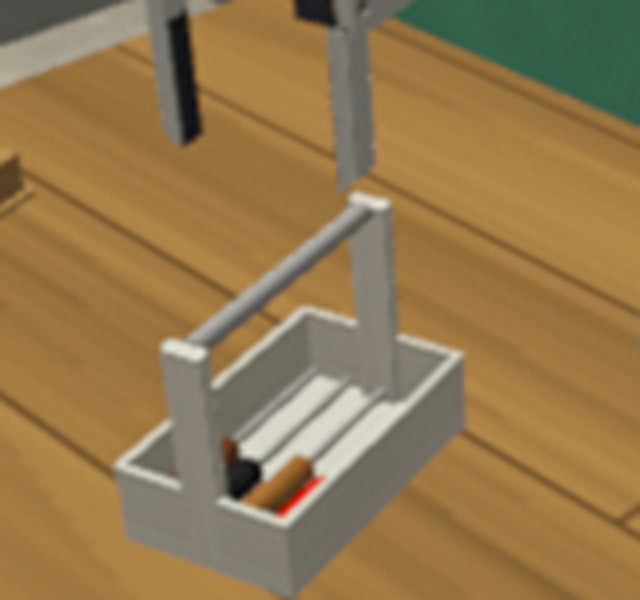

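The open fingers straddle the bar, with tips at (180,140) and (350,185) on either side of it. Going down to grasp.

Emit:
carry_out([
  [0,[0,0,18],[0,0,0]],
  [0,[0,0,18],[0,0,0]],
  [0,[0,0,18],[0,0,0]],
  [0,[0,0,18],[0,0,0]],
  [0,[0,0,17],[0,0,0]],
  [0,[0,0,0],[0,0,0]],
  [0.3,[0,0,0],[0,0,0]],
  [0.6,[0,0,0],[0,0,0]],
  [0.8,[0,0,0],[0,0,0]],
  [0.9,[0,0,0],[0,0,0]],
], squeeze=30)

```text
time_s: 4.7
ee_pos: [0.4943, 0.2449, 0.1167]
eef_rot: [3.142, 0.0, -2.866]
force: [-0.6, 0.1, 0.1]
grip_width: 0.0579
grip_force: 0.0
```

Emit:
carry_out([
  [1,[0,0,0],[0,0,0]],
  [1,[0,0,0],[0,0,0]],
  [1,[0,0,0],[0,0,0]],
  [1,[0,0,0],[0,0,0]],
  [1,[0,0,0],[0,0,0]],
  [1,[0,0,0],[0,0,0]],
])

```text
time_s: 5.45
ee_pos: [0.4942, 0.2452, 0.1166]
eef_rot: [3.141, 0.0, -2.866]
force: [-0.9, 2.4, 1.1]
grip_width: 0.0114
grip_force: 30.0
```

Emit:
carry_out([
  [1,[0,0,-4],[0,0,0]],
  [1,[0,0,-9],[0,0,0]],
  [1,[0,0,-12],[0,0,0]],
  [1,[0,0,-15],[0,0,0]],
  [1,[0,0,-15],[0,0,0]],
  [1,[0,0,-15],[0,0,0]],
  [1,[0,0,-12],[0,0,0]],
  [1,[0,0,-8],[0,0,0]],
  [1,[0,0,-3],[0,0,0]],
  [1,[0,0,0],[0,0,0]],
])

```text
time_s: 6.7
ee_pos: [0.4941, 0.2449, 0.2093]
eef_rot: [-3.142, -0.0, -2.866]
force: [0.2, -0.5, -5.2]
grip_width: 0.0107
grip_force: 30.0
```

```bash
python3 - <<'E'
from h import *
O=np.array([.5072,-.250]);Y=np.array([.2085,.978])
to([*(O+.235*Y),.209],-.21+np.pi)
o,_=st();print(o["moment"],o["grip_width"],o["grip_force"])
c=ctrl.camera("side");cv2.imwrite("pics/side2.png",c["img"][100:400,130:530])
c=ctrl.camera("top");cv2.imwrite("pics/top2.png",c["img"][100:400,130:530])
E
```

```text
t 6.7 pos [0.4941 0.2449 0.2093] rot [-3.1416e+00 -3.0000e-04 -2.8664e+00] F [ 0.24 -0.49 -5.24]
turn [-1.000e-04 -3.000e-04  4.852e-01] shift [-116.  -246.3    0.3]
[0.02044664 0.00973197 0.03276653] 0.010709161064666172 29.996833205223083
```

View pics/side2.png

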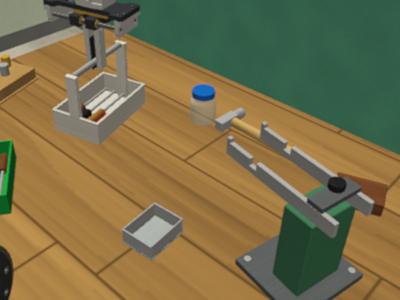

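It is lifted and hangs level, tray at about (98,107) and clear of the hook. Next: turn to the stand's yaw and move in front of the open end.

Emit:
carry_out([
  [1,[0,0,0],[0,0,0.04]],
  [1,[0,0,0],[0,0,0.07]],
  [1,[0,0,0],[0,0,0.09]],
  [1,[0,0,0],[0,0,0.09]],
  [1,[0,0,0],[0,0,0.09]],
  [1,[0,0,0],[0,0,0.07]],
  [1,[0,0,0],[0,0,0.035]],
  [1,[-4,-8,0],[0,0,0]],
  [1,[-8,-16,0],[0,0,0]],
  [1,[-12,-24,0],[0,0,0]],
])

```text
time_s: 8.05
ee_pos: [0.5079, 0.1917, 0.2094]
eef_rot: [-3.141, -0.0, 2.933]
force: [0.2, -0.1, -5.3]
grip_width: 0.0114
grip_force: 30.0
```

Emit:
carry_out([
  [1,[-14,-28,0],[0,0,0]],
  [1,[-14,-30,0],[0,0,0]],
  [1,[-14,-30,0],[0,0,0]],
  [1,[-14,-30,0],[0,0,0]],
  [1,[-13,-28,0],[0,0,0]],
  [1,[-11,-24,0],[0,0,0]],
  [1,[-8,-16,0],[0,0,0]],
  [1,[-4,-12,0],[0,0,0]],
  [1,[0,0,0],[0,0,0]],
  [1,[0,0,0],[0,0,0]],
])

```text
time_s: 9.3
ee_pos: [0.5563, -0.0192, 0.2095]
eef_rot: [3.141, -0.0, 2.932]
force: [-0.3, 0.1, -6.0]
grip_width: 0.0108
grip_force: 30.0
```

```bash
python3 - <<'E'
from h import *
O=np.array([.5072,-.250]);Y=np.array([.2085,.978])
s=ctrl.camera("side");t=ctrl.camera("top")
to([*(O+.115*Y),.209],-.21+np.pi)
o,_=st();print(o["moment"],o["grip_width"])
i=np.hstack([cv2.resize(s["img"][140:340,290:490],(400,400),interpolation=3),cv2.resize(t["img"][150:290,290:430],(400,400),interpolation=3)])
cv2.imwrite("pics/m3.png",i)
for n in("side","top"):
  for r in ctrl.place_of("caddy_bar",n)[:3]: print(n,r["at"],r["score"])
E
```

```text
t 9.4 pos [ 0.5564 -0.0192  0.2095] rot [3.1415 0.     2.9327] F [ 0.04 -0.36 -4.7 ]
turn [0.0001 0.     0.0011] shift [  -0.  -121.     0.5]
[-0.00127438  0.00766102 -0.01656624] 0.011228935600966803
side [0.244, 0.3266, 0.1373] 0.92
side [0.5558, -0.0188, 0.2272] 0.68
top [0.5566, -0.0226, 0.2311] 0.98
top [0.2429, 0.3261, 0.1364] 0.73
```

View pics/m3.png

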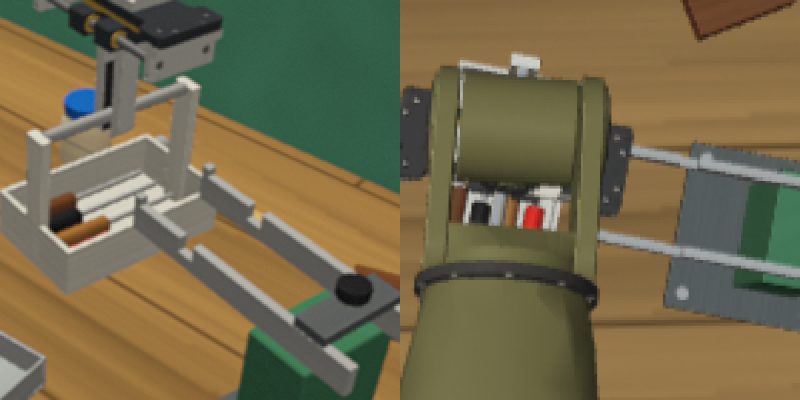

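The rails lie between the two straps and above the tray, and the bar (from (60,130) to (180,90)) is above the noses at (143,200) and (208,168). Going in.

Emit:
carry_out([
  [1,[0,-6,0],[0,0,0]],
  [1,[0,-12,0],[0,0,0]],
  [1,[0,-16,0],[0,0,0]],
  [1,[0,-18,0],[0,0,0]],
  [1,[0,-18,0],[0,0,0]],
  [1,[0,-18,0],[0,0,0]],
  [1,[0,-16,0],[0,0,0]],
  [1,[0,-11,0],[0,0,0]],
  [1,[0,-6,0],[0,0,0]],
  [1,[0,0,0],[0,0,0]],
])

```text
time_s: 10.75
ee_pos: [0.5312, -0.1383, 0.2094]
eef_rot: [3.142, -0.0, 2.932]
force: [-0.4, -0.1, -3.8]
grip_width: 0.011
grip_force: 30.0
```

Emit:
carry_out([
  [1,[0,0,0],[0,0,0]],
  [1,[0,0,5],[0,0,0]],
  [1,[0,0,5],[0,0,0]],
  [1,[0,0,4],[0,0,0]],
  [1,[0,0,2],[0,0,0]],
  [1,[0,0,0],[0,0,0]],
  [1,[0,0,0],[0,0,0]],
])

```text
time_s: 11.62
ee_pos: [0.5313, -0.1382, 0.1936]
eef_rot: [-3.142, 0.0, 2.932]
force: [-1.1, -0.3, -5.3]
grip_width: 0.0114
grip_force: 30.0
```

```bash
python3 - <<'E'
from h import *
O=np.array([.5072,-.250]);Y=np.array([.2085,.978])
to([*(O+.115*Y),.187],-.21+np.pi)
s=ctrl.camera("side")
cv2.imwrite("pics/m4.png",cv2.resize(s["img"][140:340,290:490],(600,600),interpolation=3))
print(st()[0]["moment"])
E
```

```text
t 11.62 pos [ 0.5313 -0.1382  0.1936] rot [-3.1415e+00  3.0000e-04  2.9318e+00] F [-1.11 -0.26 -5.32]
turn [-0.      0.0003  0.0002] shift [0.3 0.6 6.6]
[0.00716769 0.06152155 0.06502845]
```

View pics/m4.png

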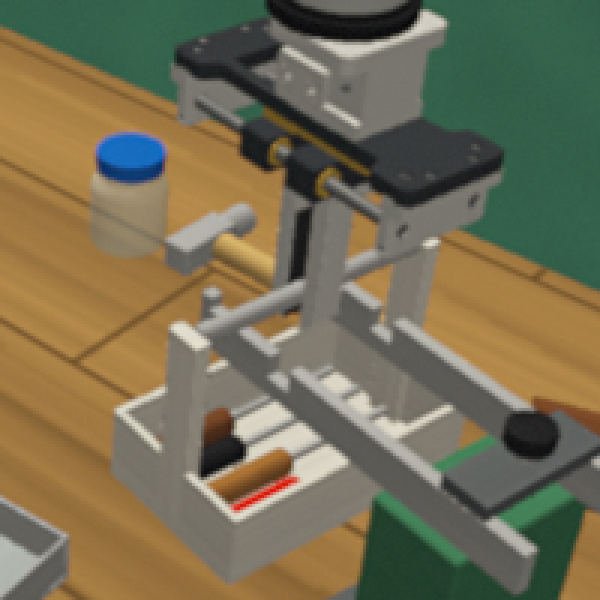

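The bar lies over both rails, between the noses (210,298)/(345,290) and the throats (280,375)/(380,330). Next: lower until light contact.

Emit:
carry_out([
  [1,[0,0,1],[0,0,0]],
  [1,[0,0,1],[0,0,0]],
  [1,[0,0,1],[0,0,0]],
  [1,[0,0,1],[0,0,0]],
  [1,[0,0,1],[0,0,0]],
  [1,[0,0,0],[0,0,0]],
])

```text
time_s: 12.42
ee_pos: [0.5312, -0.1381, 0.1884]
eef_rot: [3.142, -0.0, 2.932]
force: [0.5, 0.6, -4.3]
grip_width: 0.011
grip_force: 30.0
```

Emit:
carry_out([
  [1,[0,0,0.5],[0,0,0]],
  [1,[0,0,0.5],[0,0,0]],
  [1,[0,0,0],[0,0,0]],
])

```text
time_s: 12.8
ee_pos: [0.5312, -0.1382, 0.1874]
eef_rot: [-3.142, -0.0, 2.932]
force: [0.8, -0.2, -5.0]
grip_width: 0.0114
grip_force: 30.0
```

Emit:
carry_out([
  [1,[0,0,0.5],[0,0,0]],
  [1,[0,0,0],[0,0,0]],
])

```text
time_s: 13.05
ee_pos: [0.5313, -0.1382, 0.1869]
eef_rot: [3.142, 0.0, 2.932]
force: [0.5, -0.2, -4.7]
grip_width: 0.011
grip_force: 30.0
```

Emit:
carry_out([
  [1,[0,0,0.5],[0,0,0]],
  [1,[0,0,0],[0,0,0]],
])

```text
time_s: 13.3
ee_pos: [0.5313, -0.1382, 0.1867]
eef_rot: [-3.142, 0.0, 2.932]
force: [-1.9, 0.5, -0.3]
grip_width: 0.0109
grip_force: 30.0
```

Light contact, about 5 N on the rails at bar axis 205.6 mm. Next: slide towards the column.

Emit:
carry_out([
  [1,[0,-2,0],[0,0,0]],
  [1,[0,-2,0],[0,0,0]],
  [1,[0,-2,0],[0,0,0]],
  [1,[0,-2,0],[0,0,0]],
])

```text
time_s: 13.8
ee_pos: [0.5297, -0.146, 0.1867]
eef_rot: [3.141, 0.001, 2.932]
force: [0.7, 4.9, 2.0]
grip_width: 0.0111
grip_force: 30.0
```

Emit:
carry_out([
  [1,[0,-2,0],[0,0,0]],
  [1,[0,-2,0],[0,0,0]],
  [1,[0,-2,0],[0,0,0]],
  [1,[0,-2,0],[0,0,0]],
])

```text
time_s: 14.3
ee_pos: [0.528, -0.1538, 0.1866]
eef_rot: [3.141, 0.0, 2.932]
force: [0.5, 5.5, 2.9]
grip_width: 0.0107
grip_force: 30.0
```

Emit:
carry_out([
  [1,[0,-1.5,0],[0,0,0]],
  [1,[0,-1.5,0],[0,0,0]],
  [1,[0,0,0],[0,0,0]],
])

```text
time_s: 14.68
ee_pos: [0.5273, -0.1569, 0.1867]
eef_rot: [-3.141, 0.0, 2.932]
force: [0.9, 3.6, 2.0]
grip_width: 0.011
grip_force: 30.0
```

Emit:
carry_out([
  [1,[0,-1.5,0],[0,0,0]],
  [1,[0,-1.5,0],[0,0,0]],
  [1,[0,0,0],[0,0,0]],
])

```text
time_s: 15.05
ee_pos: [0.5266, -0.16, 0.1865]
eef_rot: [-3.141, 0.0, 2.932]
force: [0.7, 1.6, 2.7]
grip_width: 0.011
grip_force: 30.0
```

Emit:
carry_out([
  [1,[0,-1.5,0],[0,0,0]],
  [1,[0,0,0],[0,0,0]],
])

```text
time_s: 15.3
ee_pos: [0.5261, -0.1615, 0.1862]
eef_rot: [-3.141, -0.001, 2.932]
force: [0.5, 0.0, -1.2]
grip_width: 0.0114
grip_force: 30.0
```

Emit:
carry_out([
  [1,[0,-1,0],[0,0,0]],
  [1,[0,0,0],[0,0,0]],
])

```text
time_s: 15.55
ee_pos: [0.5259, -0.1623, 0.186]
eef_rot: [-3.141, -0.001, 2.932]
force: [-0.1, 0.4, -4.8]
grip_width: 0.0111
grip_force: 30.0
```

Emit:
carry_out([
  [1,[0,-1,0],[0,0,0]],
  [1,[0,0,0],[0,0,0]],
])

```text
time_s: 15.8
ee_pos: [0.5258, -0.1632, 0.1862]
eef_rot: [-3.142, -0.0, 2.932]
force: [-0.6, 0.4, -4.7]
grip_width: 0.0112
grip_force: 30.0
```

Emit:
carry_out([
  [1,[0,-1,0],[0,0,0]],
  [1,[0,0,0],[0,0,0]],
])

```text
time_s: 16.05
ee_pos: [0.5257, -0.1641, 0.1864]
eef_rot: [-3.142, -0.0, 2.932]
force: [0.1, 0.5, -3.7]
grip_width: 0.0111
grip_force: 30.0
```

Emit:
carry_out([
  [1,[0,-1,0],[0,0,0]],
  [1,[0,0,0],[0,0,0]],
])

```text
time_s: 16.3
ee_pos: [0.5255, -0.1651, 0.1865]
eef_rot: [-3.142, 0.0, 2.932]
force: [0.4, -0.1, -4.4]
grip_width: 0.0109
grip_force: 30.0
```

Contact lost at y ≈ -0.162, so the outer throat edge is just passed and the centre should be about 3 mm further than here. Next: go there and lower gently.

Emit:
carry_out([
  [1,[0,-1.5,0],[0,0,0]],
  [1,[0,-1.5,0],[0,0,0]],
  [1,[0,0,1],[0,0,0]],
  [1,[0,0,1],[0,0,0]],
  [1,[0,0,0],[0,0,0]],
])

```text
time_s: 16.92
ee_pos: [0.5249, -0.168, 0.1843]
eef_rot: [3.142, -0.0, 2.932]
force: [-0.1, -0.3, -4.9]
grip_width: 0.0113
grip_force: 30.0
```

Emit:
carry_out([
  [1,[0,0,1],[0,0,0]],
  [1,[0,0,1],[0,0,0]],
  [1,[0,0,0],[0,0,0]],
])

```text
time_s: 17.3
ee_pos: [0.5248, -0.168, 0.1823]
eef_rot: [3.142, -0.0, 2.932]
force: [-0.3, 0.4, -4.1]
grip_width: 0.0111
grip_force: 30.0
```

Emit:
carry_out([
  [1,[0,0,1],[0,0,0]],
  [1,[0,0,1],[0,0,0]],
  [1,[0,0,0],[0,0,0]],
])

```text
time_s: 17.68
ee_pos: [0.5248, -0.168, 0.1804]
eef_rot: [3.142, -0.0, 2.932]
force: [0.1, 1.0, -3.8]
grip_width: 0.0113
grip_force: 30.0
```

Emit:
carry_out([
  [1,[0,0,1],[0,0,0]],
  [1,[0,0,1],[0,0,0]],
  [1,[0,0,1],[0,0,0]],
  [1,[0,0,0],[0,0,0]],
])

```text
time_s: 18.18
ee_pos: [0.5249, -0.168, 0.1774]
eef_rot: [-3.142, -0.0, 2.932]
force: [0.0, -0.5, -4.4]
grip_width: 0.011
grip_force: 30.0
```

Emit:
carry_out([
  [1,[0,0,1],[0,0,0]],
  [1,[0,0,1],[0,0,0]],
  [1,[0,0,1],[0,0,0]],
  [1,[0,0,0],[0,0,0]],
])

```text
time_s: 18.68
ee_pos: [0.5248, -0.168, 0.1743]
eef_rot: [3.142, -0.0, 2.932]
force: [0.9, -0.3, -4.9]
grip_width: 0.0109
grip_force: 30.0
```

Emit:
carry_out([
  [1,[0,0,0.5],[0,0,0]],
  [1,[0,0,0],[0,0,0]],
])

```text
time_s: 18.92
ee_pos: [0.5249, -0.168, 0.1739]
eef_rot: [3.142, 0.0, 2.932]
force: [-0.1, 0.7, -5.4]
grip_width: 0.0111
grip_force: 30.0
```

Emit:
carry_out([
  [1,[0,0,0.5],[0,0,0]],
  [1,[0,0,0],[0,0,0]],
])

```text
time_s: 19.18
ee_pos: [0.5249, -0.168, 0.1734]
eef_rot: [-3.142, -0.0, 2.932]
force: [-0.4, 0.1, -5.3]
grip_width: 0.0111
grip_force: 30.0
```

Emit:
carry_out([
  [1,[0,0,0.4],[0,0,0]],
  [1,[0,0,0],[0,0,0]],
])

```text
time_s: 19.42
ee_pos: [0.5249, -0.168, 0.173]
eef_rot: [-3.142, -0.0, 2.932]
force: [0.1, 0.3, -4.7]
grip_width: 0.0111
grip_force: 30.0
```

Emit:
carry_out([
  [1,[0,0,0.4],[0,0,0]],
  [1,[0,0,0],[0,0,0]],
])

```text
time_s: 19.68
ee_pos: [0.5249, -0.168, 0.1728]
eef_rot: [-3.142, 0.0, 2.932]
force: [-0.6, 0.8, -3.1]
grip_width: 0.0109
grip_force: 30.0
```

```bash
python3 - <<'E'
from h import *
o,_=st();print(o["force"],o["ee_pos"],o["grip_force"])
E
```

```text
[-0.62687386  0.80886365 -3.12151402] [ 0.52489191 -0.16802161  0.1727801 ] 29.99721050262451
```

Emit:
carry_out([
  [1,[0,0,0.3],[0,0,0]],
  [1,[0,0,0],[0,0,0]],
  [1,[0,0,0],[0,0,0]],
  [1,[0,0,0],[0,0,0]],
])

```text
time_s: 20.18
ee_pos: [0.525, -0.168, 0.1726]
eef_rot: [-3.142, 0.0, 2.932]
force: [-2.0, 0.8, 2.5]
grip_width: 0.0109
grip_force: 30.0
```

```bash
python3 - <<'E'
from h import *
s=ctrl.camera("side")
cv2.imwrite("pics/m5.png",cv2.resize(s["img"][190:340,330:480],(600,600),interpolation=3))
E
```

```text
(no output)
```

View pics/m5.png

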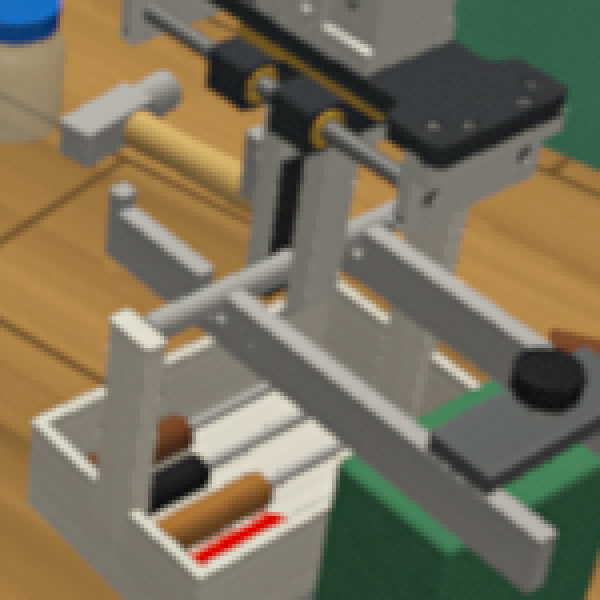

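The bar is down in both throats ((225,290) on the near rail, (365,235) on the far one), with about 7 N carried by the rails. Release.

Emit:
carry_out([
  [1,[0,0,0],[0,0,0]],
  [1,[0,0,0],[0,0,0]],
  [0.8,[0,0,0],[0,0,0]],
  [0.7,[0,0,0],[0,0,0]],
  [0.6,[0,0,0],[0,0,0]],
  [0.5,[0,0,0],[0,0,0]],
  [0.5,[0,0,0],[0,0,0]],
  [0.5,[0,0,0],[0,0,0]],
  [0.5,[0,0,0],[0,0,0]],
  [0.5,[0,0,0],[0,0,0]],
], squeeze=5)

```text
time_s: 21.48
ee_pos: [0.5249, -0.168, 0.1724]
eef_rot: [3.142, 0.0, 2.932]
force: [0.3, 0.3, 0.6]
grip_width: 0.0468
grip_force: 0.0
```

Emit:
carry_out([
  [0.5,[0,0,-4],[0,0,0]],
  [0.5,[0,0,-10],[0,0,0]],
  [0.5,[0,0,-14],[0,0,0]],
  [0.5,[0,0,-14],[0,0,0]],
  [0.5,[0,0,-14],[0,0,0]],
  [0.5,[0,0,-14],[0,0,0]],
  [0.5,[0,0,-14],[0,0,0]],
  [0.5,[0,0,-10],[0,0,0]],
  [0.5,[0,0,0],[0,0,0]],
  [0.5,[0,0,0],[0,0,0]],
])

```text
time_s: 22.72
ee_pos: [0.5247, -0.1679, 0.2658]
eef_rot: [3.141, -0.001, 2.932]
force: [0.3, 0.5, -0.6]
grip_width: 0.0473
grip_force: 0.0
```

```bash
python3 - <<'E'
from h import *
s=ctrl.camera("side")
cv2.imwrite("pics/m6.png",cv2.resize(s["img"][170:370,300:500],(600,600),interpolation=3))
for r in ctrl.place_of("caddy_bar","side")[:3]: print(r["at"],r["score"])
o,_=st();print(o["force"])
E
```

```text
[0.5271, -0.1691, 0.1871] 0.89
[0.245, 0.3233, 0.1368] 0.56
[0.527, -0.1685, 0.0577] 0.5
[-0.64189694  0.1736363  -0.33246665]
```

View pics/m6.png

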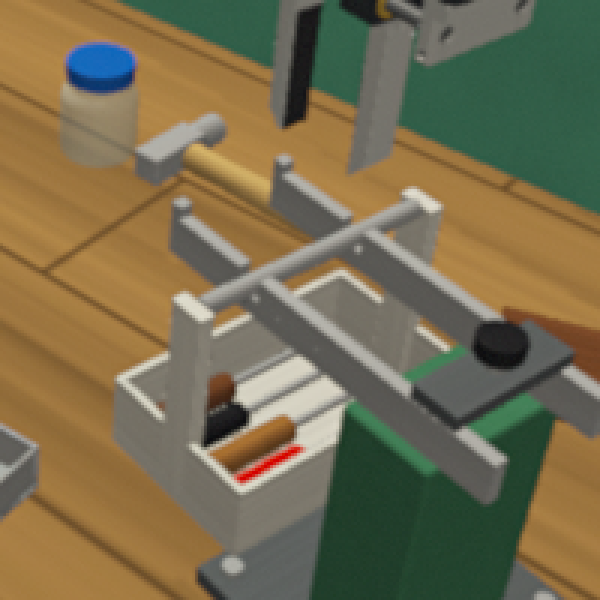

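The caddy hangs level with its bar in both throats ((258,283) and (360,238)), and the gripper is clear above. A short settle, then hand in.

Emit:
carry_out([
  [0.5,[0,0,0],[0,0,0]],
  [0.5,[0,0,0],[0,0,0]],
  [0.5,[0,0,0],[0,0,0]],
  [0.5,[0,0,0],[0,0,0]],
  [0.5,[0,0,0],[0,0,0]],
  [0.5,[0,0,0],[0,0,0]],
  [0.5,[0,0,0],[0,0,0]],
  [0.5,[0,0,0],[0,0,0]],
])

```text
time_s: 23.82
ee_pos: [0.5249, -0.168, 0.2663]
eef_rot: [3.142, 0.0, 2.932]
force: [0.5, -0.3, -1.0]
grip_width: 0.047
grip_force: 0.0
```

```bash
python3 -c "
from station import ctrl
print(ctrl.hand_in())"
```

```text
the job is handed in; nothing more can be done
None
```

The metal caddy hangs level with its bar seated in both throats and the gripper clear of it; I handed the job in at about 24 s of the 67 s allowed, and the hand-in gave no verdict.

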